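# Pop a carton out of the flow lane and stop it with the other finger

### The arm

A 6-joint arm with a two-finger parallel gripper is mounted at the origin on the work surface. World frame = base frame: x ahead of the robot, y to its left, z up, the work surface at z = 0. Lengths are in mm, angles in rad, forces in N, time in s.
With the tool pointing down it reaches from about 275 to 750 mm from the base axis. Payload 10.2 kg.
Tool frame: the origin (TCP) lies midway between the tips of the shut fingers; the grasp point (between the pads) lies 19 mm behind it (ctrl.hold_point_z is the distance from the TCP to the grasp point, in mm); z points along the fingers, y is the direction in which the jaws open and shut (so a half turn about z gives the same grasp; the last joint's range is limited). The gripper opens to 85 mm and grips with 20 to 120 N. Pads are 22 mm wide; open, the fingers measure 114 mm over their backs; the gripper's body (76 mm by 85 mm) begins 54 mm behind the grasp point. The pads swing forward as they close: fully open they stand 13 mm farther back than shut.
Start: joints at [-1.483, 0.313, 1.498, -0, 1.331, -0.223], TCP at [160.543, -499.857, 231.294] pointing down, gripper open.
Joint ranges: [-2.94, 2.94], [-0.97, 2.17], [0.19, 2.56], [-1.23, 4.37], [0.02, 3.11], [-2.88, 2.88]. Speed limits (rad/s): [2.39, 2.39, 3.01, 3.14, 3.14, 3.14].

### API

Orientations are given as a unit quaternion [w, x, y, z].
In Python, from rig import ctrl, capture, get_calibration, ticket, search_frame, outline_of gives the robot as it stands. The module is installed in compiled form; this text tells all that it offers.
- The arm moves only by the tool servo_tool, never from a script. Its argument "motion" is a list of rows, each an object with "dr": the turn, a rotation vector about the tool's x, y, z in units of 10 degrees (1.0 is 10 degrees), a list of three; "delta_pos": the shift along the tool's x, y, z in units of 50 mm (1.0 is 50 mm), a list of three; "hand": the opening, from 0 (shut) to 1 (fully open). In form: [{"dr": [ax, ay, az], "delta_pos": [x, y, z], "hand": hand}, ...]. A call has 1 to 20 rows; each row shifts and turns the pose as measured when the row begins, along the tool's axes as they then stand; what a row does not reach is not made up. A row lasts 1/8 s, in which the tool goes at most 62.5 mm and 10.7 degrees, less where a joint would pass 70% of its speed; a pose out of reach is approached as far as the arm can. A call is refused whole if a number of a shift passes 1 or a number of a turn 1, either way. A call with a gripper value outside its range is refused whole. The fingers move at their own pace and stop on an object; "squeeze" is the grip in N (left out, the last holds). Time passes only in rows, so rows that do not move let the fingers close. It gives the time, the measured TCP pose, the force and the opening at its end, in the units of the state.
- ctrl.sense(): the state, without advancing time (a new reading comes with each control period).
- capture(name): name is "side" or "top"; returns (picture, depth): 480x640x3 uint8, red, green, blue; 480x640 float32, mm along the optical axis (not along the pixel's ray), 0 where there is no reading.
- get_calibration(name): a dict with "camera_matrix" (3x3 intrinsics, pixels), "T" (4x4, takes a point from camera to world coordinates). Camera axes: x right, y down, z forward; pixel columns grow to the right and rows downward; lengths in mm; the calibration is good to about 2 mm. A picture is of the moment at which its call begins. get_calibration takes no time and is no camera call.
- ticket.finish_job(): hands the job in, once; it reports no verdict.
Trained networks look in the newest picture that a camera, given by its name, has taken for a name from the list of things; names that differ only in an ending like _2 or _b are one class to them, and where a whole thing is asked for, a point or a joint stands for the part that bears it (a point fixed in the world has none). Each returns a list of dicts, best first, with "score" (0 to 1); they miss things now and then, are a little off and sometimes report something else, mostly with a low value. They report only what shows in the picture. A call takes as long as a camera call. They do not tell look-alikes from the thing itself.
- search_frame(camera, label): "bbox" ([left, top, right, bottom] in pixels, round what is visible of it).
- outline_of(camera, label): "pixels" (480x640 bool, what is visible of it) and "bbox" ([left, top, right, bottom] in pixels, round what is visible of it).
The state is a dict: "time_s": time; "joints": joint angles; "dq": joint speeds; "tau": joint torques, N m; "eef_pos": TCP position; "ee_rot": TCP orientation; "force": force on the tool from outside, world axes, zero at the start; "wrist_torque": the same for the moment, N m; "grip_width": opening from 0.0 (shut) to 1.0 (fully open).
Only numpy, scipy, OpenCV 4.12 (cv2) and the standard library are available. Lean on these libraries where they do the work, as an engineer would, in place of code of your own. Each camera call takes 0.05 s, during which the arm holds its last target.

### The job

On the storeroom counter, press the release key of the small roller-lane dispenser with one finger so that its spring kicks the waiting carton out, and stop the carton with the other finger, in the upper half of the lane, before it rolls away down the rollers. The carton stays down on the rollers the whole time, never lifted or tipped, and the other things are left alone. Finish while holding: the key still pressed down by one finger and the carton at rest against the other.

Things in the scene. Friction and masses are not known exactly. Their poses are not given: they have to be found in the camera images.
- dispenser: Fixed dispenser with a straight lane of grey rollers on a 270 x 280 x 6 mm plywood base plate. Origin on the counter below the lane's centre line (plate: y -135 to +145 mm); x points up the lane, y across it towards the key, z up. The lane falls to -x at 0.21 rad; its side rails are 43 mm apart inside, 4 mm thick, 7 mm above the rollers; the upper end (x = 125 mm) is closed.
- stop_place (a point): Point on the roller tops in mid lane, dispenser x 0, y 0, z 55 mm: level with the key, about 45 mm downhill of the waiting carton. The middle of the lane's length. A fingertip up to 30 mm wide along x and 35 mm along y fits between the rails here, in the carton's way.
- lane_end (a point): Middle of the lane's open lower end, on the rollers, dispenser x = -120 mm, 29 mm above the counter. A carton that is not stopped rolls down here at roughly 0.04 m/s and falls off.
- stop_bar (a point): Top of the steel stop bar (26 mm wide, 3 mm thick) in front of the waiting carton, 9 mm above the rollers at dispenser x = 45 mm. It is part of the key and sinks with it. A spring kicker behind the carton then pushes it about 12 mm downhill with 1 to 2 N, and it rolls on by itself.
- key (a joint): Travel of the release key straight down: 0 at rest, 0.014 m fully down. Sprung: about 2.5 N to start, 6 N fully down, up to 2 N more while the stop bar rubs on the carton; it rises when let go. The carton comes free at about 0.010 m.
- key_top (a point): Centre of the top of the release key, a flat dark steel plate 44 mm (dispenser x) by 32 mm (y), beside the lane at dispenser x 0, y 64 mm; it moves with the key. 79 mm above the counter at rest, 65 mm fully down, which is 10 mm above the roller tops at x = 0. Nothing taller within 30 mm of it.
- carton_center (a point): Centre of the plain cardboard carton, 50 mm along the lane, 40 mm wide, 36 mm high, about 0.14 kg, loose on the rollers and tilted with the lane (x uphill, z square to the rollers). It waits behind the stop bar with its centre at dispenser x = 69 mm, its front face at x = 41 (top) to 49 mm (bottom).
- carton: The same carton, origin at the centre of its underside.
- jar: Bystander: closed jar, 38 mm across, 55 mm tall, on the base plate beyond the lane (-y side). Origin under its centre.
- tape: Bystander: flat ring, 52 mm across, 20 mm high, on the base plate on the -y side. Origin under its centre.
- packet: Bystander: small cardboard packet 44 x 26 x 20 mm on the base plate, uphill of the key on the +y side. Origin under its centre.
- screwdriver: Bystander: screwdriver lying at the left of the counter.
- can: Bystander: can 68 mm across, 100 mm tall, at the left of the counter. Origin under its centre.
- longbox: Bystander: cardboard box 160 x 60 x 50 mm at the right of the counter. Origin under its centre.
- bucket: Bystander: open white pot, 110 mm across, 100 mm tall, at the right of the counter. Origin under its centre.
Things that resemble listed ones, but are neither listed nor needed, are in the scene too. What is shaped like the carton but purple is not meant.

How it is judged (in metres and radians):
On the way, in this order (a step that is already met when the one before it is completed fails the run):
1. the release key is pressed down (value of joint key above 0.008 m).
2. the carton has popped out past the stop and is stopped by a finger with the key still down (value of joint key above 0.008 m and contact force between the fingers and key above 0.3 N and contact force between the fingers and carton above 0.05 N and x of carton_center in the frame of dispenser between -0.035 and 0.061 m and linear speed of carton below 0.01 m/s and y of carton_center in the frame of dispenser between -0.012 and 0.012 m and angle between carton's own z axis and vertical below 0.32 rad), for 0.3 s.
At the end, for the whole second after the job is handed in: The key is still down more than 8 mm with a finger on it; the carton lies flat on the rollers between the rails, at rest (under 10 mm/s), touching a finger, out of its place: its centre at least about 8 mm down the lane and not farther than dispenser x = -35 mm (all of step 2); the arm keeps its last pose, push and grip.
It fails at once if the carton ran away down the lane or left it (x of carton_center in the frame of dispenser below -0.045 m or y of carton_center in the frame of dispenser above 0.03 m or y of carton_center in the frame of dispenser below -0.03 m).
It fails at once if the carton was lifted or tipped (height (world z) of carton_center above 0.101 m or angle between carton's own z axis and vertical above 0.5 rad or (x of carton_center in the frame of dispenser below 0.03 m and height (world z) of carton_center above 0.091 m)).
It fails at once if another thing was disturbed (distance of any of jar, tape, packet, screwdriver, can, longbox, bucket from where it was at the start of the episode above 0.03 m).
It also fails if it takes over 40 s, if anything falls off the work surface, if the arm or the gripper's body presses on something with over 40 N, if the wrist force passes 120 N, or if a joint passes its speed limit or range.

## Working session

There is one attempt and no reset: what is moved stays moved. The work goes in short steps, Python scripts to look and compute and a tool call to move; the robot and the scene stay as the last step left them, time stands still between calls to the robot, and variables do not carry over. Pictures are saved under pics/ and viewed, and the job is handed in when it is done.

Besides the shell and the picture viewer there is one more tool, called after "Emit:" as name(argument=value, ...), one argument or row to a line, values as JSON. servo_tool: Moves the arm, as the interface text tells. Its arguments: {"type":"object","properties":{"motion":{"type":"array"},"squeeze":{"type":"number"}},"required":["motion"]}

```bash
mkdir -p pics; ls
python3 - <<'E'
from rig import *
import cv2,numpy as np
for n in("side","top"):
    p,d=capture(n); cv2.imwrite(f"pics/{n}0.png",p[:,:,::-1]); np.savez(f"{n}0.npz",p=p,d=d)
    c=get_calibration(n); print(n,np.round(c["camera_matrix"],1).tolist(),np.round(c["T"],3).tolist())
    for l in("dispenser","key","carton","stop_bar","jar","tape","packet"):
        print(l,[(round(r["score"],2),np.round(r["bbox"]).tolist()) for r in search_frame(n,l)])
print(ctrl.sense(),ctrl.hold_point_z)
E
```

```text
pics
side [[466.3, 0.0, 315.5], [0.0, 466.3, 237.9], [0.0, 0.0, 1.0]] [[0.838, -0.369, 0.402, 48.827], [-0.545, -0.57, 0.615, -743.301], [0.002, -0.734, -0.679, 884.85], [0.0, 0.0, 0.0, 1.0]]
dispenser [(0.84, [298.0, 222.0, 448.0, 337.0])]
key [(0.84, [347.0, 233.0, 388.0, 258.0])]
carton [(0.91, [443.0, 308.0, 471.0, 330.0]), (0.84, [333.0, 199.0, 359.0, 225.0]), (0.63, [380.0, 230.0, 408.0, 255.0])]
stop_bar [(0.81, [349.0, 236.0, 389.0, 258.0])]
jar [(0.57, [405.0, 272.0, 422.0, 296.0])]
tape [(0.59, [372.0, 294.0, 391.0, 320.0])]
packet [(0.55, [362.0, 231.0, 378.0, 242.0])]
top [[470.1, 0.0, 316.7], [0.0, 470.1, 240.4], [0.0, 0.0, 1.0]] [[-0.006, -0.989, 0.146, 336.817], [-1.0, 0.005, -0.006, -14.081], [0.005, -0.146, -0.989, 1431.442], [0.0, 0.0, 0.0, 1.0]]
dispenser [(0.67, [309.0, 173.0, 404.0, 268.0])]
key [(0.46, [332.0, 201.0, 358.0, 227.0])]
carton [(0.75, [279.0, 189.0, 294.0, 202.0]), (0.54, [419.0, 188.0, 441.0, 206.0]), (0.48, [354.0, 185.0, 366.0, 201.0]), (0.26, [309.0, 174.0, 405.0, 264.0])]
stop_bar [(0.68, [332.0, 206.0, 348.0, 226.0])]
jar [(0.72, [385.0, 192.0
[... 164 characters left out ...]
oints': array([-1.48339986e+00,  3.12899205e-01,  1.49769752e+00, -8.91103517e-06,
        1.33100133e+00, -2.23424734e-01]), 'dq': array([-7.46194372e-04, -7.06436881e-04,  8.30873371e-04,  6.77825130e-05,
       -7.47464327e-04, -4.20223232e-05]), 'tau': array([-4.65727517e-04, -4.12146020e+01, -2.59889925e+01, -2.45769297e-04,
        4.11065093e-04,  1.14432316e-05]), 'eef_pos': array([ 160.54073663, -499.85789602,  231.29551808]), 'ee_rot': array([-2.98833055e-06,  9.87947895e-01,  1.54786808e-01, -4.13449478e-06]), 'force': array([ 0.64095483, -0.85612211,  0.45606098]), 'wrist_torque': array([ 0.02216024, -0.0026007 ,  0.02971613]), 'grip_width': 0.9985358764992395} 18.700000000000003
```

Run:
```python
import cv2
a=cv2.imread("pics/side0.png")[180:360,270:510]; b=cv2.imread("pics/top0.png")[160:280,260:460]
cv2.imwrite("pics/side0c.png",cv2.resize(a,(800,600),interpolation=cv2.INTER_CUBIC))
cv2.imwrite("pics/top0c.png",cv2.resize(b,(800,480),interpolation=cv2.INTER_CUBIC))
```

```text
(no output)
```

View pics/side0.png

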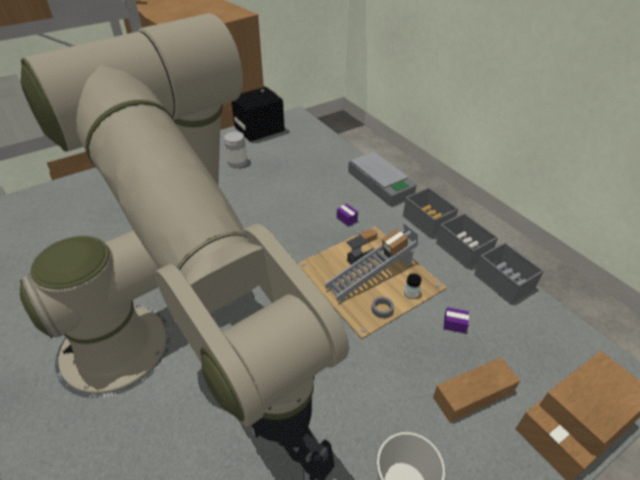

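View pics/side0c.png

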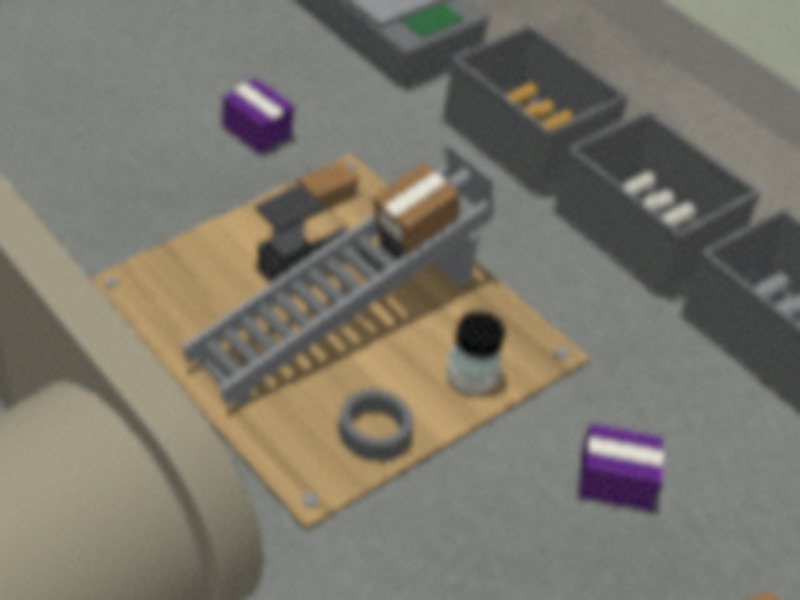

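View pics/top0c.png

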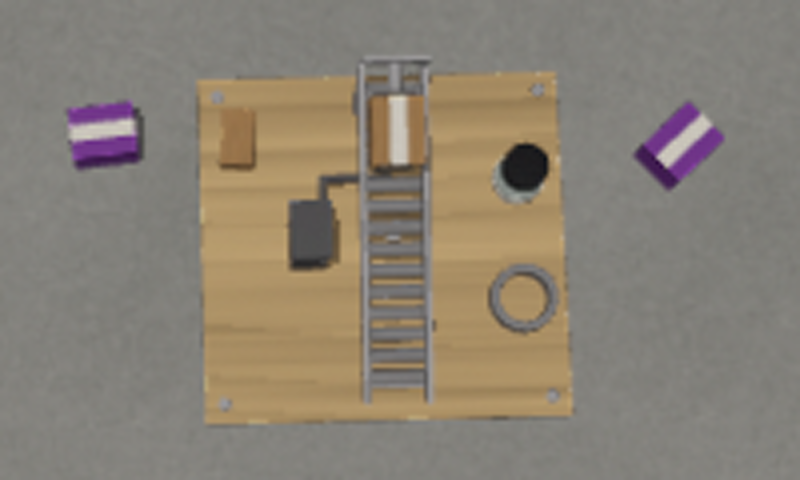

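View pics/top0.png

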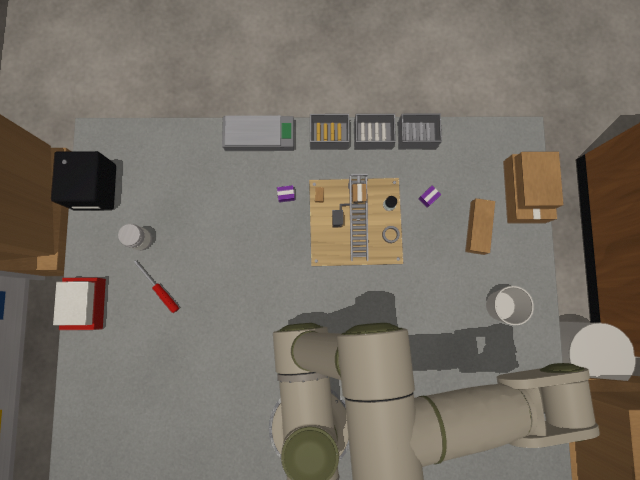

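The side picture shows the brown carton behind the stop bar at about (396,242), the dark key plate at (357,245), and purple look-alikes at (347,214) and (457,319). In the top picture the same things are at carton (360,192), key (338,218), and purple (286,193) and (430,196). I choose the brown one in the lane. Next I fit the dispenser pose.

```bash
cat > h.py <<'E'
import numpy as np,cv2
from rig import get_calibration
def proj(n,P):
    c=get_calibration(n);T=c["T"];K=c["camera_matrix"]
    q=(np.asarray(P,float)-T[:3,3])@T[:3,:3]; q=q@K.T; return q[:,:2]/q[:,2:]
def unproj_z(n,uv,z):
    c=get_calibration(n);T=c["T"];K=c["camera_matrix"]
    r=np.linalg.solve(K,[uv[0],uv[1],1]); d=T[:3,:3]@r; s=(z-T[2,3])/d[2]; return T[:3,3]+s*d
def unproj_d(n,u,v,d):
    c=get_calibration(n);T=c["T"];K=c["camera_matrix"]
    return T[:3,:3]@(np.linalg.solve(K,[u,v,1])*d)+T[:3,3]
def R(a): return np.array([[np.cos(a),-np.sin(a),0],[np.sin(a),np.cos(a),0],[0,0,1]])
E
python3 - <<'E'
from h import *
from scipy.optimize import least_squares
# top crop: scale 4, offset 260,160 ; side: scale 3.333, offset 270,180
top={ (135,145,6):(197,80),(135,-135,6):(556,72),(-135,145,6):(205,423),(-135,-135,6):(572,415)}
top2={(0,64,79):(311,230),(120,0,0):None}
side={(135,145,6):(350,154),(135,-135,6):(588,356),(-135,-135,6):(308,526),(0,64,79):(292,207)}
obs=[]
for d,n,f in((top,"top",lambda p:(260+(p[0]+.5)/4-.5,160+(p[1]+.5)/4-.5)),(top2,"top",lambda p:(260+(p[0]+.5)/4-.5,160+(p[1]+.5)/4-.5)),(side,"side",lambda p:(270+(p[0]+.5)/3.333-.5,180+(p[1]+.5)/3.333-.5))):
    for k,p in d.items():
        if p: obs.append((n,k,f(p)))
for n,k,p in obs: print(n,k,np.round(unproj_z(n,p,k[2]),1))
def res(x,sel=None):
    return np.concatenate([(proj(n,[R(x[2])@np.array(k)+[x[0],x[1],0]])[0]-p) for n,k,p in obs if sel in(None,n)])
for s in("top","side",None):
    r=least_squares(res,[470,-100,0],args=(s,),loss="soft_l1"); print(s,np.round(r.x,4)); 
print(np.round(res(r.x).reshape(-1,2),2))
E
```

```text
top (135, 145, 6) [739.6   0.    6. ]
top (135, -135, 6) [ 744.8 -280.9    6. ]
top (-135, 145, 6) [470.8  -5.1   6. ]
top (-135, -135, 6) [ 475.4 -284.6    6. ]
top (0, 64, 79) [605.3 -83.8  79. ]
side (135, 145, 6) [738.3   2.9   6. ]
side (135, -135, 6) [ 745.1 -274.6    6. ]
side (-135, -135, 6) [ 476.5 -282.1    6. ]
side (0, 64, 79) [606.2 -83.1  79. ]
top [ 6.074630e+02 -1.476634e+02  1.730000e-02]
side [ 6.076848e+02 -1.444101e+02  2.490000e-02]
None [ 6.073764e+02 -1.462408e+02  2.140000e-02]
[[-0.51  0.11]
 [-0.83 -0.14]
 [-0.3   0.49]
 [-0.16  0.02]
 [-0.53 -0.22]
 [ 0.54  0.14]
 [ 1.11  0.93]
 [ 0.1   0.87]
 [-0.27 -0.15]]
```

Emit:
servo_tool(
  motion=[
    {"dr": [0,0,0.83],"delta_pos": [0,0,0],"hand": 0.6},
    {"dr": [0,0,0.83],"delta_pos": [0,0,0],"hand": 0.6},
    {"dr": [0,0,0],"delta_pos": [0.7,-0.55,0],"hand": 0.6},
    {"dr": [0,0,0],"delta_pos": [0.7,-0.55,0],"hand": 0.6},
    {"dr": [0,0,0],"delta_pos": [0.7,-0.55,0],"hand": 0.6},
    {"dr": [0,0,0],"delta_pos": [0.7,-0.55,0],"hand": 0.6},
    {"dr": [0,0,0],"delta_pos": [0.7,-0.55,0],"hand": 0.6},
    {"dr": [0,0,0],"delta_pos": [0.7,-0.55,0],"hand": 0.6},
    {"dr": [0,0,0],"delta_pos": [0.7,-0.55,0],"hand": 0.6},
    {"dr": [0,0,0],"delta_pos": [0.7,-0.55,0],"hand": 0.6},
    {"dr": [0,0,0],"delta_pos": [0.7,-0.55,0],"hand": 0.6},
    {"dr": [0,0,0],"delta_pos": [0.7,-0.55,0],"hand": 0.6},
    {"dr": [0,0,0],"delta_pos": [0,0,0],"hand": 0.6},
  ],
)

```text
time_s: 2.42
eef_pos: [518.3, -212.4, 231.4]
ee_rot: [0.001, 1.0, 0.005, 0.001]
force: [0.2, -0.4, -1.0]
grip_width: 0.602
```

Emit:
servo_tool(
  motion=[
    {"dr": [0,0,-0.06],"delta_pos": [0.46,-0.48,0.4],"hand": 0.6},
    {"dr": [0,0,0],"delta_pos": [0.46,-0.48,0.4],"hand": 0.6},
    {"dr": [0,0,0],"delta_pos": [0.46,-0.48,0.4],"hand": 0.6},
    {"dr": [0,0,0],"delta_pos": [0.46,-0.48,0.4],"hand": 0.6},
    {"dr": [0,0,0],"delta_pos": [0,0,0],"hand": 0.6},
  ],
)

```text
time_s: 3.05
eef_pos: [609.7, -115.9, 149.1]
ee_rot: [0.002, 1.0, 0.008, 0.0]
force: [-0.1, -0.9, 0.3]
grip_width: 0.6
```

Run:
```python
from rig import *
import cv2,numpy as np
from h import *
s=ctrl.sense(); print(s["time_s"],s["eef_pos"],s["ee_rot"],s["force"],s["grip_width"])
for n,(y,x,h,w) in(("side",(170,290,135,180)),("top",(160,290,90,120))):
    p,d=capture(n); np.savez(f"{n}1.npz",p=p,d=d)
    a=p[y:y+h,x:x+w,::-1]; cv2.imwrite(f"pics/{n}1c.png",cv2.resize(a,(800,600),interpolation=cv2.INTER_CUBIC))
```

```text
3.05 [ 609.67127873 -115.92322621  149.08481499] [1.81698289e-03 9.99964957e-01 8.15985163e-03 4.48360557e-04] [-0.08100132 -0.8621012   0.32645633] 0.6004428342482853
```

View pics/side1c.png

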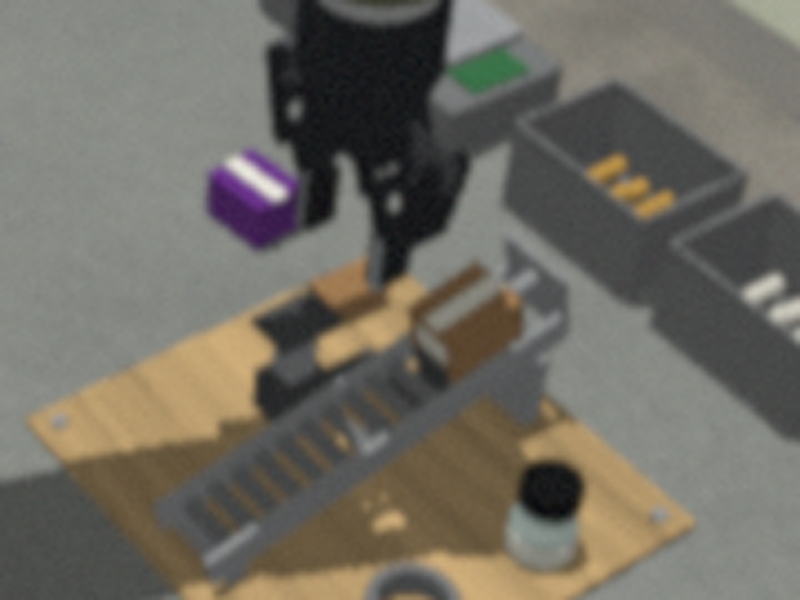

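View pics/top1c.png

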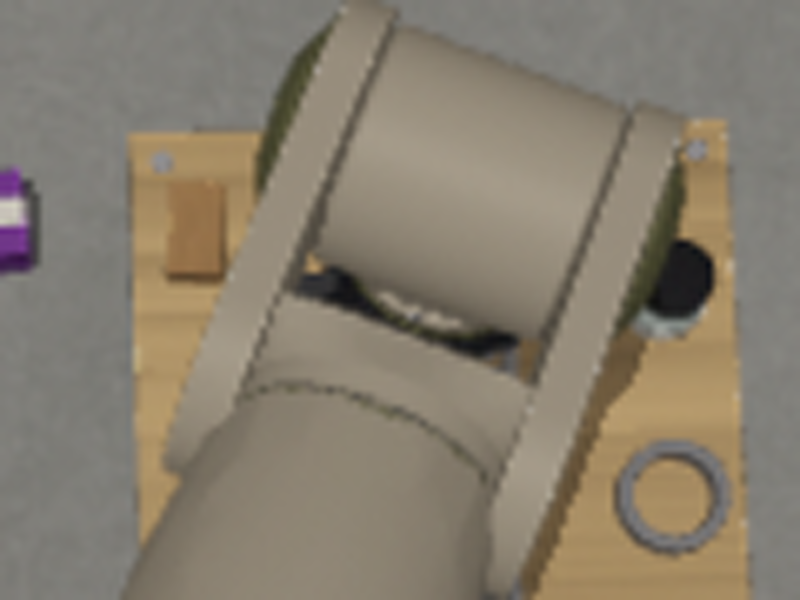

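Run:
```python
from h import *
for z in (149,153,157):
  for y in(-115.9+25,-115.9+35,-115.9-25,-115.9-35):
    print(z,y,np.round((proj("side",[[609.7,y,z]])[0]-[290,170])*4.444).tolist())
for p in((303,222),(330,222),(372,280),(400,285)):
  print(p,np.round(unproj_z("side",(290+p[0]/4.444,170+p[1]/4.444),154),1))
x=np.array([607.4,-146.2]);M=R(.0214)
for k in((0,64,79),(0,0,55),(22,80,79),(-22,80,79),(-22,48,79),(22,48,79)):
  print(k,np.round((proj("side",[M@np.array(k)+[607.4,-146.2,0]])[0]-[290,170])*4.444).tolist())
```

```text
149 -90.9 [321.0, 231.0]
149 -80.9 [310.0, 221.0]
149 -140.9 [378.0, 283.0]
149 -150.9 [390.0, 294.0]
153 -90.9 [321.0, 225.0]
153 -80.9 [310.0, 215.0]
153 -140.9 [379.0, 277.0]
153 -150.9 [391.0, 288.0]
157 -90.9 [322.0, 220.0]
157 -80.9 [311.0, 210.0]
157 -140.9 [380.0, 272.0]
157 -150.9 [391.0, 282.0]
(303, 222) [602.3 -84.2 154. ]
(330, 222) [614.6 -92.1 154. ]
(372, 280) [ 604.6 -141.5  154. ]
(400, 285) [ 614.5 -152.5  154. ]
(0, 64, 79) [298.0, 318.0]
(0, 0, 55) [366.0, 415.0]
(22, 80, 79) [311.0, 288.0]
(-22, 80, 79) [250.0, 317.0]
(-22, 48, 79) [284.0, 349.0]
(22, 48, 79) [346.0, 319.0]
```

Emit:
servo_tool(
  motion=[
    {"dr": [0,0,0],"delta_pos": [0,0,0.3],"hand": 0.6},
    {"dr": [0,0,0],"delta_pos": [0,0,0.3],"hand": 0.6},
    {"dr": [0,0,0],"delta_pos": [0,0,0.3],"hand": 0.6},
    {"dr": [0,0,0],"delta_pos": [0,0,0.3],"hand": 0.6},
    {"dr": [0,0,0],"delta_pos": [0,0,0.1],"hand": 0.6},
    {"dr": [0,0,0],"delta_pos": [0,0,0],"hand": 0.6},
  ],
)

```text
time_s: 3.9
eef_pos: [608.6, -120.9, 82.4]
ee_rot: [0.003, 1.0, 0.005, 0.002]
force: [0.4, 0.4, -0.9]
grip_width: 0.597
```

Run:
```python
from rig import *
import cv2,numpy as np
from h import *
s=ctrl.sense(); print(s["time_s"],s["eef_pos"],s["ee_rot"],s["force"],s["grip_width"])
for n,(y,x,h,w) in(("side",(200,310,105,140)),):
    p,d=capture(n)
    a=p[y:y+h,x:x+w,::-1]; cv2.imwrite(f"pics/{n}2c.png",cv2.resize(a,(800,600),interpolation=cv2.INTER_CUBIC))
```

```text
3.9 [ 608.55681073 -120.88385153   82.36977529] [0.00288944 0.99997903 0.00543532 0.0020117 ] [ 0.41811259  0.41873851 -0.92961332] 0.5974044332414955
```

View pics/side2c.png

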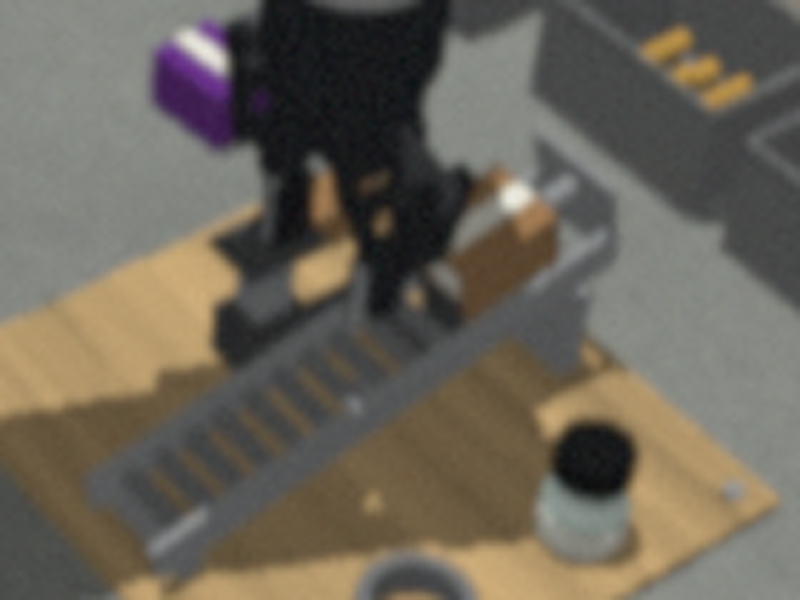

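Emit:
servo_tool(
  motion=[
    {"dr": [0,0,0],"delta_pos": [0,-0.12,0],"hand": 0.6},
    {"dr": [0,0,0],"delta_pos": [0,0,0],"hand": 0.6},
  ],
)

```text
time_s: 4.2
eef_pos: [609.1, -114.5, 83.6]
ee_rot: [0.003, 1.0, 0.006, 0.003]
force: [-0.3, 0.0, -0.8]
grip_width: 0.597
```

Emit:
servo_tool(
  motion=[
    {"dr": [0,0,0],"delta_pos": [0,0,0.1],"hand": 0.6},
    {"dr": [0,0,0],"delta_pos": [0,0,0.06],"hand": 0.6},
    {"dr": [0,0,0],"delta_pos": [0,0,0.06],"hand": 0.6},
    {"dr": [0,0,0],"delta_pos": [0,0,0],"hand": 0.6},
  ],
)

```text
time_s: 4.7
eef_pos: [609.3, -114.5, 72.5]
ee_rot: [0.003, 1.0, 0.006, 0.003]
force: [0.7, 0.2, 1.2]
grip_width: 0.604
```

Emit:
servo_tool(
  motion=[
    {"dr": [0,0,0],"delta_pos": [0,0,0.06],"hand": 0.6},
    {"dr": [0,0,0],"delta_pos": [0,0,0.06],"hand": 0.6},
  ],
)

```text
time_s: 4.95
eef_pos: [609.4, -114.4, 66.8]
ee_rot: [0.003, 1.0, 0.006, 0.003]
force: [-1.7, 0.7, 4.6]
grip_width: 0.597
```

Run:
```python
from rig import *
import cv2,numpy as np
s=ctrl.sense(); print(s["time_s"],s["eef_pos"],s["ee_rot"],s["force"],s["grip_width"])
for n,(y,x,h,w) in(("side",(200,310,105,140)),):
    p,d=capture(n)
    a=p[y:y+h,x:x+w,::-1]; cv2.imwrite(f"pics/{n}3c.png",cv2.resize(a,(800,600),interpolation=cv2.INTER_CUBIC))
```

```text
4.95 [ 609.3759379  -114.44511724   66.77799166] [0.00329159 0.99997234 0.00569661 0.00346778] [-1.6545871   0.7189911   4.56479488] 0.5974521613081707
```

View pics/side3c.png

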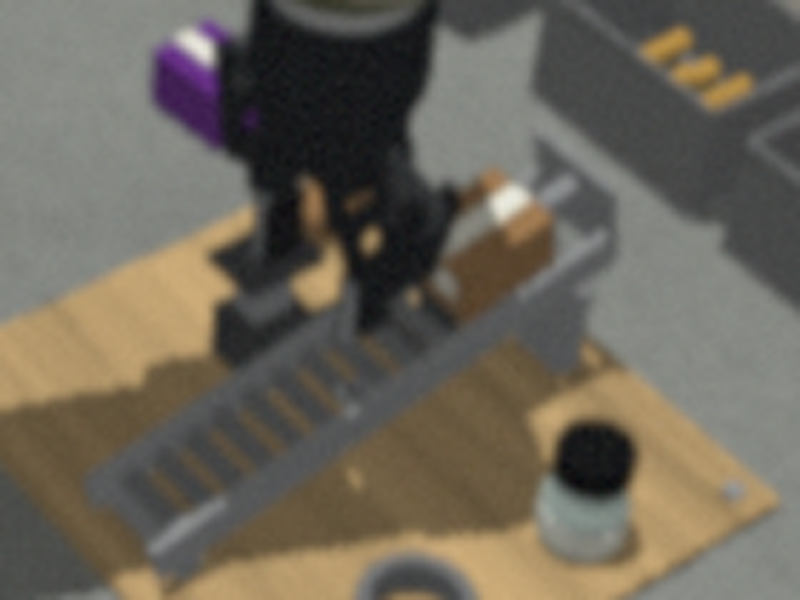

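The key is going down, about 6 mm so far. The finger sits centrally over it at crop (275,250), the other finger is in the lane at (370,320), and the carton still waits at (500,250). I'll press on.

Emit:
servo_tool(
  motion=[
    {"dr": [0,0,0],"delta_pos": [0,0,0.07],"hand": 0.6},
    {"dr": [0,0,0],"delta_pos": [0,0,0.06],"hand": 0.6},
    {"dr": [0,0,0],"delta_pos": [0,0,0],"hand": 0.6},
    {"dr": [0,0,0],"delta_pos": [0,0,0],"hand": 0.6},
  ],
)

```text
time_s: 5.5
eef_pos: [609.4, -114.5, 62.1]
ee_rot: [0.003, 1.0, 0.006, 0.004]
force: [-1.5, 1.2, 5.1]
grip_width: 0.606
```

Run:
```python
from rig import *
import cv2,numpy as np
s=ctrl.sense(); print(s["time_s"],s["eef_pos"],s["ee_rot"],s["force"],s["grip_width"])
for n,(y,x,h,w) in(("side",(200,310,105,140)),):
    p,d=capture(n)
    a=p[y:y+h,x:x+w,::-1]; cv2.imwrite(f"pics/{n}4c.png",cv2.resize(a,(800,600),interpolation=cv2.INTER_CUBIC))
```

```text
5.5 [ 609.44386225 -114.46788571   62.14635108] [0.00337193 0.9999701  0.0059327  0.00363813] [-1.48368044  1.16122399  5.07806752] 0.6057954408747961
```

View pics/side4c.png

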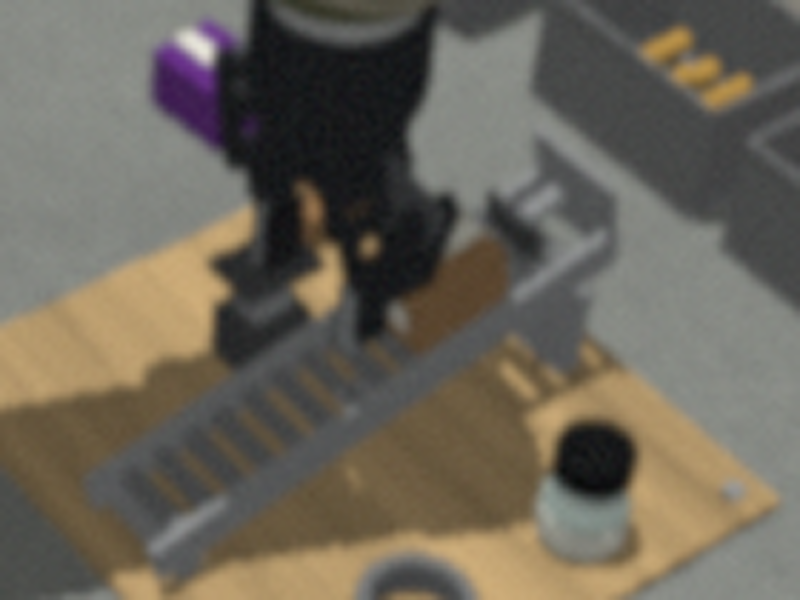

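The carton popped out and has reached the lane finger, with its body now around crop (460,290). I'll hold and watch that it rests.

Emit:
servo_tool(
  motion=[
    {"dr": [0,0,0],"delta_pos": [0,0,0.01],"hand": 0.6},
    {"dr": [0,0,0],"delta_pos": [0,0,0],"hand": 0.6},
    {"dr": [0,0,0],"delta_pos": [0,0,0],"hand": 0.6},
    {"dr": [0,0,0],"delta_pos": [0,0,0],"hand": 0.6},
    {"dr": [0,0,0],"delta_pos": [0,0,0],"hand": 0.6},
    {"dr": [0,0,0],"delta_pos": [0,0,0],"hand": 0.6},
    {"dr": [0,0,0],"delta_pos": [0,0,0],"hand": 0.6},
    {"dr": [0,0,0],"delta_pos": [0,0,0],"hand": 0.6},
  ],
)

```text
time_s: 6.55
eef_pos: [609.4, -114.5, 62.2]
ee_rot: [0.003, 1.0, 0.006, 0.004]
force: [-2.0, 0.7, 4.4]
grip_width: 0.594
```

Run:
```python
from rig import *
import cv2,numpy as np
from h import *
ims=[]
for i in range(8):
    p,d=capture("side"); ims.append(p.astype(float))
s=ctrl.sense(); print(s["time_s"],s["eef_pos"],s["force"],s["grip_width"])
a=ims[0];b=ims[-1]
print(np.abs(a-b)[200:305,310:450].mean(), np.abs(ims[0]-ims[1])[200:305,310:450].mean())
a=np.mean(ims,0).astype(np.uint8)[210:285,340:440,::-1].copy()
cv2.imwrite("pics/side5c.png",cv2.resize(a,(800,600),interpolation=cv2.INTER_CUBIC))
# predicted carton corners at finger contact
M=R(.0214);c,s_=np.cos(.21),np.sin(.21)
for cx in(34,38,42):
  base=np.array([cx,0,55+cx*np.tan(.21)+18/c])  # centre approx
  for (u,w,z) in((25,-20,18),(25,-20,-18),(-25,-20,-18),(-25,-20,18)):
    k=base+[u*c-z*s_,w,u*s_+z*c]
    print(cx,(u,w,z),np.round((proj("side",[M@k+[607.4,-146.2,0]])[0]-[340,210])*8).tolist())
```

```text
6.95 [ 609.43962925 -114.45931633   62.17524358] [-2.24150727  0.72086841  4.60771638] 0.6034809868572911
1.5549886621315192 1.5507936507936508
34 (25, -20, 18) [454.0, 282.0]
34 (25, -20, -18) [458.0, 354.0]
34 (-25, -20, -18) [334.0, 441.0]
34 (-25, -20, 18) [327.0, 370.0]
38 (25, -20, 18) [464.0, 274.0]
38 (25, -20, -18) [469.0, 347.0]
38 (-25, -20, -18) [345.0, 434.0]
38 (-25, -20, 18) [337.0, 363.0]
42 (25, -20, 18) [474.0, 267.0]
42 (25, -20, -18) [479.0, 340.0]
42 (-25, -20, -18) [355.0, 427.0]
42 (-25, -20, 18) [348.0, 355.0]
```

View pics/side5c.png

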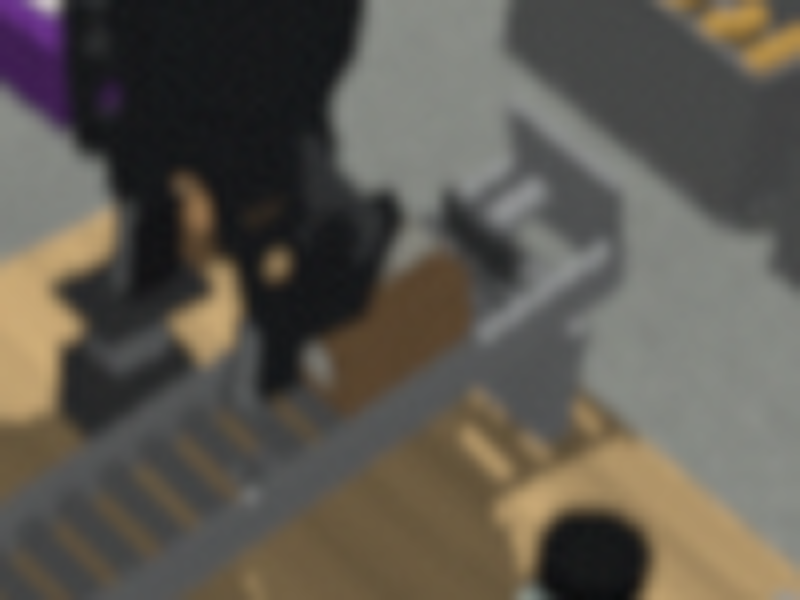

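Run:
```python
from rig import *
print(ticket.finish_job()); s=ctrl.sense(); print(s["time_s"],s["eef_pos"],s["force"])
```

```text
the job is handed in; nothing more can be done
None
the job is handed in; nothing more can be done
```

I pressed the release key with one finger. The spring kicked the brown carton out, and the other finger stopped it in the upper half of the lane. I handed the job in at about 7 s while still holding; no verdict is reported.

My last checks before handing in:
- **Key:** it was about 11 mm down. I estimated that from the finger height and a force of about 4.6 N, or roughly 5.4 N corrected for the sensor offset. I did not measure the key directly.
- **Carton:** its centre was at about dispenser x = 37 mm (±3), flat between the rails. Eight pictures over 0.4 s showed no motion beyond image noise.
- **Carton touching the finger:** I infer this because the carton came to rest on the sloping rollers where the finger should stop it. I expected about x = 42 mm, slightly higher than I measured. The force reading was too noisy to show the contact by itself.
- **Other things:** the arm did not come near the bystanders. The jar looked unmoved in the last pictures; I did not measure the others again.

While I was lowering the arm it drifted about 5 mm sideways. I corrected that before touching the key.

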